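# Present the ball dish to the microphone

### The arm

A 6-joint arm with a two-finger parallel gripper is mounted at the origin on the work surface. World frame = base frame: x ahead of the robot, y to its left, z up, the work surface at z = 0. Lengths are in m, angles in rad, forces in N, time in s.
With the tool pointing down it reaches from about 0.25 to 0.725 m from the base axis. Payload 4 kg.
Tool frame: the origin (TCP) lies at the very end of the fingers, on their centre line; the grasp point (between the pads) lies 19 mm behind it; x points along the fingers, z is the direction in which the jaws open and shut, and the axes are right-handed (so a half turn about x gives the same grasp; the last joint's range is limited). The gripper opens to 85 mm and grips with 20 to 120 N. Pads are 22 mm wide; open, the fingers measure 114 mm over their backs; the gripper's body (76 mm by 85 mm) begins 54 mm behind the grasp point. The pads swing forward as they close: fully open they stand 13 mm farther back than shut.
Start: joints at [-1.16, 0.241, 0.005, 1.335, 0, 1.571], TCP at [0.2, -0.458, 0.231] pointing down, gripper open.
Joint ranges: [-2.72, 2.72], [-1.05, 1.87], [-1.09, 1.28], [-1.99, 2.15], [-1.42, 1.44], [-3.14, 3.14]. Speed limits (rad/s): [2.79, 2.79, 3.14, 3.14, 3.14, 3.14].

### API

Orientations are given as a unit quaternion [x, y, z, w].
In Python, from workcell import bot gives the robot as it stands.
- The arm moves only by the tool apply_moves, never from a script. Its argument "targets" is one flat list of numbers, 7 for each row, row after row: the shift along the tool's x, y, z in units of 25 cm (1.0 is 25 cm), then the turn, a rotation vector about the tool's x, y, z in units of 0.5 rad (1.0 is 0.5 rad), then the opening, from 0 (shut) to 1 (fully open). In form: [tx, ty, tz, wx, wy, wz, claw, tx, ty, tz, wx, wy, wz, claw, ...]. A call has 1 to 12 rows; each row is the pose to reach, as a shift and turn from the pose commanded when the call began, along the tool's axes at that moment; what a row does not reach only later rows make up. A row lasts 1/12 s, in which the tool goes at most 41.7 mm and 7.16 degrees, less where a joint would pass 70% of its speed; a pose out of reach is approached as far as the arm can. A call with a number of a shift or a turn outside -1 to 1 is refused whole. A call with a gripper value outside its range is refused whole. The fingers move at their own pace and stop on an object; the grip force is fixed at half the most. Time passes only in rows, so rows that repeat a pose let the fingers close. It gives the time, the measured TCP pose, the force and the opening at its end, in the units of the state.
- bot.get_obs(): the state, without advancing time (a new reading comes with each control period).
- bot.camera(name): name is "side" or "top"; returns (picture, depth): 400x640x3 uint8, red, green, blue; 400x640 float32, m along the optical axis (not along the pixel's ray), 0 where there is no reading.
- bot.camera_params(name): a dict with "fx", "fy", "cx", "cy" (pixels), "dist" ([k1, k2, p1, p2, k3] as OpenCV has them; the pictures are not rectified), "T" (4x4, takes a point from camera to world coordinates). Camera axes: x right, y up, looking along -z (the intrinsics and any distortion apply to the point x, -y, -z); pixel columns grow to the right and rows downward; lengths in m; the calibration is good to about 2 mm. A picture is of the moment at which its call begins. camera_params takes no time and is no camera call.
- bot.job_done(): hands the job in, once; it reports no verdict.
The state is a dict: "clock": time; "joint_pos": joint angles; "joint_vel": joint speeds; "tau": joint torques, N m; "eef_pos": TCP position; "tool_rot": TCP orientation; "ft_force": force on the tool from outside, world axes, zero at the start; "ft_torque": the same for the moment, N m; "grip_width": finger opening in m.
Only numpy, scipy, OpenCV 4.12 (cv2) and the standard library are available. Lean on these libraries where they do the work, as an engineer would, in place of code of your own. Each camera call takes 0.05 s, during which the arm holds its last target.

### The job

The pressed metal dish with a loose steel ball in its middle lies in an open forming mould on the desk. Take it by its upright handle, lift it straight up clear of the mould before turning it, then turn it a quarter turn, level, so that its pouring lip faces the side where the microphone stands, with the ball staying inside the ring marked in the dish all the while. Finish still holding the dish, level and still, centred over the mould with its underside about 10 cm above the mould's top; never touch the ball and leave everything else on the desk as it is.

Things in the scene. Friction and masses are not known exactly. Their poses are not given: they have to be found in the camera images.
- die: forming mould: grey block 150 x 150 x 30 mm fixed on the desk, a round cavity 96 mm across and 20 mm deep in its top. Origin: centre of its underside, at desk height; z up; at the start the dish's lip points along its +x and the handle along its -x, within 5 degrees. The microphone stands off its +y or its -y side, within 8 degrees of that axis.
- dish: loose aluminium dish, about 150 g: flange 112 mm across, 4 mm thick, rests on the mould's top; below it a 16 mm deep body hangs in the cavity with 2.5 mm play. Origin: centre of its underside, 14 mm above the desk in the mould; x to the pouring lip, handle at -x, z up. Inside it slopes 10 degrees down to its centre, so the ball stays there if it moves level and gently. Ring marked inside: 40 mm across.
- dish_mid (a point): bottom of the dish's inside at its centre, 12 mm above the origin of the dish
- dish_handle (a point): centre of the dish's upright handle, a flat-sided fin: 12 mm thick (along the dish's y), 30 mm long (along x), its top 20 mm above this point, its foot on the flange 21 mm below it (the mould's top face is 25 mm below it at the start); 68 mm from the dish's centre at its -x. 55 mm above the desk at the start.
- dish_lip (a point): end of the dish's pouring lip (a channel 22 mm wide with low sides), 77 mm from the dish's centre at its +x
- ball: loose solid steel ball, 22 mm in diameter, 40 g; origin at its centre, its axes turn as it rolls
- ball_center (a point): centre of the steel ball, 11 mm above the bottom of the dish when it rests there
- mic: microphone in a black ring-shaped shock mount on a desk stand with a round foot, 210 mm high, 100 mm across the foot, fixed about 260 mm from the mould, on its +y or -y side. Origin at the centre of the foot.
- hook: bystander: aluminium headphone hook on a round foot, 215 mm high, fixed, on the mould's other side, about 260 mm from it; it reaches 75 mm out towards its own -x. Origin at the centre of the foot.
- tape: bystander: roll of paper tape lying flat, 70 mm across, 18 mm high, beyond the mould; loose. Origin under its centre.
- driver: bystander: screwdriver 150 mm long lying beside the mould; loose
- eraser: bystander: dark eraser 50 x 22 x 14 mm lying beside the mould; loose

How it is judged:
On the way:
1. the dish is lifted clear of the mould, held by the gripper, before it is turned, with the ball in its middle (z of dish in the frame of die above 0.06 m and y of dish_lip in the frame of die between -0.06 and 0.06 m and angle between the x axis of dish and the x axis of die, either way round below 0.45 rad and horizontal distance between ball_center and dish_mid below 0.014 m and distance between ball_center and dish_mid below 0.022 m and contact force between the fingers and dish above 0.5 N and contact force between die and dish below 0.05 N), for 0.1 s.
At the end, for the whole second after the job is handed in: The gripper alone holds the dish, still and level within 5 degrees, centred within 50 mm over the mould, underside 60 to 170 mm above its top; lip a quarter turn (within 12 degrees) from its start, to the microphone's side; ball within 14 mm of the dish's centre (((y of mic in the frame of die above 0 m and y of dish_lip in the frame of die above 0.02 m) or (y of mic in the frame of die below 0 m and y of dish_lip in the frame of die below -0.02 m)) and angle between the x axis of dish and the y axis of die, either way round below 0.22 rad and angle between dish's own z axis and vertical below 0.09 rad and horizontal distance between ball_center and dish_mid below 0.014 m and distance between ball_center and dish_mid below 0.022 m and contact force between the fingers and dish above 0.5 N and contact force between die and dish below 0.05 N and horizontal distance between dish and die below 0.05 m and z of dish in the frame of die between 0.09 and 0.2 m and linear speed of dish below 0.02 m/s and angular speed of dish below 0.15 rad/s); the arm keeps its last pose, push and grip.
It fails at once if the ball leaves the ring marked in the dish (more than 20 mm from the centre) (distance between ball_center and dish_mid above 0.0248 m).
It fails at once if the dish is tipped by more than 10 degrees (angle between dish's own z axis and vertical above 0.175 rad).
It fails at once if the robot touches the ball (contact force between any of the arm, the fingers and ball above 0.1 N).
It fails at once if the robot pushes against the microphone or the headphone hook (contact force between any of the arm, the fingers and mic above 1 N or contact force between any of the arm, the fingers and hook above 1 N).
It fails at once if a bystander is moved by more than 20 mm (distance of any of tape, driver, eraser from where it was at the start of the episode above 0.02 m).
It also fails if it takes over 51 s, if anything falls off the work surface, if the arm or the gripper's body presses on something with over 40 N, if the wrist force passes 120 N, or if a joint passes its speed limit or range.

## Working session

There is one attempt and no reset: what is moved stays moved. The work goes in short steps, Python scripts to look and compute and a tool call to move; the robot and the scene stay as the last step left them, time stands still between calls to the robot, and variables do not carry over. Pictures are saved under pics/ and viewed, and the job is handed in when it is done.

Besides the shell and the picture viewer there is one more tool, called after "Emit:" as name(argument=value, ...), one argument or row to a line, values as JSON. apply_moves: Moves the arm, as the interface text tells. Its arguments: {"type":"object","properties":{"targets":{"type":"array"}},"required":["targets"]}

```bash
mkdir -p pics; ls; cat > h.py <<'E'
import numpy as np,cv2
from workcell import bot
def world(name,depth,uv):
    p=bot.camera_params(name);K=np.array([[p['fx'],0,p['cx']],[0,p['fy'],p['cy']],[0,0,1.]])
    uv=np.array(uv,float).reshape(-1,2);n=cv2.undistortPoints(uv.reshape(-1,1,2),K,np.array(p['dist'],float)).reshape(-1,2)
    d=depth[uv[:,1].astype(int),uv[:,0].astype(int)]
    P=np.c_[n[:,0]*d,-n[:,1]*d,-d];T=np.array(p['T']);return P@T[:3,:3].T+T[:3,3],d
E
python3 - <<'E'
from h import *
for n in('top','side'):
    im,d=bot.camera(n);np.savez(f'{n}.npz',im=im,d=d);cv2.imwrite(f'pics/{n}0.png',im[:,:,::-1])
o=bot.get_obs();print(o)
E
```

```text
pics
{'clock': 0.1, 'joint_pos': array([-1.15996891e+00,  2.41316041e-01,  3.84505856e-03,  1.33521177e+00,
       -4.60595352e-05,  1.57080060e+00]), 'joint_vel': array([-0.00157011, -0.0012342 ,  0.0019914 , -0.00197884, -0.00035593,
       -0.00148908]), 'tau': array([ 7.84695440e-04, -3.73138404e+01,  2.53010201e+01,  1.08611182e-02,
       -6.88336922e-05, -1.56709664e-06]), 'eef_pos': array([ 0.19944073, -0.45787187,  0.23050747]), 'tool_rot': array([ 0.3878552 ,  0.59204017, -0.38715145,  0.59090654]), 'ft_force': array([ 0.00301587, -0.14228821,  0.39742407]), 'ft_torque': array([0.03219295, 0.08091189, 0.00353093]), 'grip_width': 0.0852448585527109}
```

View pics/top0.png

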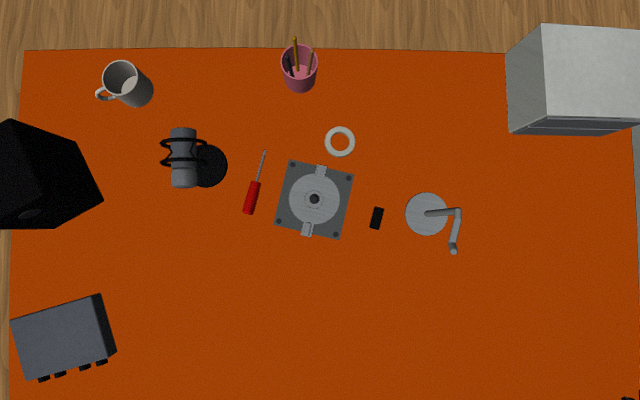

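View pics/side0.png

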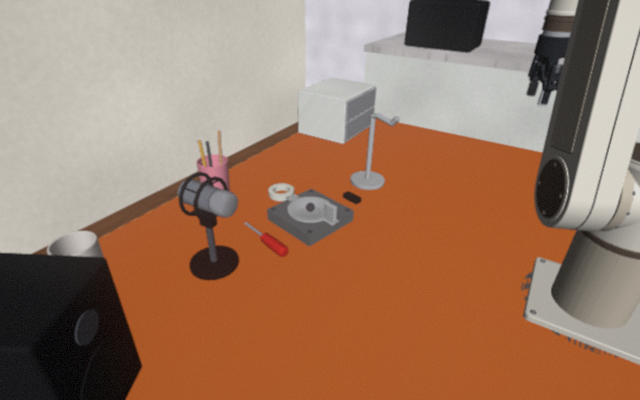

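The top view shows the mould centred near (314,199), the handle near (307,229) on the robot's side and the lip near (320,171). The mic is on the left with its foot at (206,165), and the hook is on the right at (427,214). Next I'll measure the points.

```bash
python3 - <<'E'
from h import *
z=np.load('top.npz');d=z['d'];im=z['im']
print(bot.camera_params('top'))
vv,uu=np.mgrid[140:260,180:470];uv=np.c_[uu.ravel(),vv.ravel()]
P,dd=world('top',d,uv);ok=dd>0;P=P[ok];uv=uv[ok]
roi=(uv[:,0]>265)&(uv[:,0]<362)&(uv[:,1]>155)
h=np.histogram(P[roi,2],bins=np.arange(-.005,.1,.004));print(list(zip(h[1].round(3),h[0])))
# block+dish top face
for a,b in((.02,.1),):
    s=roi&(P[:,2]>.018)&(P[:,2]<.1);r=cv2.minAreaRect(P[s][:,:2].astype(np.float32)*1000);print(r)
s=roi&(P[:,2]>.055);print('handle',s.sum(),P[s].mean(0),P[s].min(0),P[s].max(0),cv2.minAreaRect(P[s][:,:2].astype(np.float32)*1000))
desk=~roi&(P[:,2]<.008);print('desk',np.median(P[desk,2]))
big=cv2.resize(im[145:255,230:400],None,fx=4.6,fy=4.6,interpolation=cv2.INTER_CUBIC);cv2.imwrite('pics/zoom0.png',big[:,:,::-1])
for q in((290,161),(352,176),(339,238),(276,222),(314,198),(307,225),(307,230),(307,235),(320,168),(206,165),(427,214),(455,250),(458,212)):print(q,world('top',d,[q])[0].round(4))
E
```

```text
{'fx': 396.04901181870395, 'fy': 396.04901181870395, 'cx': 318.07396328483935, 'cy': 195.64624203284697, 'dist': array([-0.06952077,  0.        ,  0.        ,  0.        ,  0.        ]), 'T': array([[ 0.0024527 ,  0.99752054, -0.07033322,  0.53189993],
       [-0.99959329,  0.00444397,  0.02816933,  0.05739336],
       [ 0.02841204,  0.07023552,  0.99712573,  0.90289846],
       [ 0.        ,  0.        ,  0.        ,  1.        ]])}
[(np.float64(-0.005), np.int64(846)), (np.float64(-0.001), np.int64(4075)), (np.float64(0.003), np.int64(369)), (np.float64(0.007), np.int64(4)), (np.float64(0.011), np.int64(5)), (np.float64(0.015), np.int64(0)), (np.float64(0.019), np.int64(0)), (np.float64(0.023), np.int64(38)), (np.float64(0.027), np.int64(1792)), (np.float64(0.031), np.int64(2113)), (np.float64(0.035), np.int64(521)), (np.float64(0.039), np.int64(41)), (np.float64(0.043), np.int64(39)), (np.float64(0.047), np.int64(23)), (np.float64(0.051), np.int64(0)), (np.float64(0.055), np.int64(0)), (np.float64(0.059), np.int64(0)), (np.float64(0.063), np.int64(0)), (np.float64(0.067), np.int64
[... 374 characters left out ...]
5605649 0.07498572] [0.50584017 0.04858706 0.06855795] [0.53510756 0.06316922 0.07915458] ((520.772705078125, 56.038551330566406), (11.703957557678223, 29.38799285888672), 76.16050720214844)
desk 0.0005935361178720511
(290, 161) [[0.67   0.0952 0.0324]]
(352, 176) [[ 0.6374 -0.0425  0.0319]]
(339, 238) [[ 0.5004 -0.0134  0.0319]]
(276, 222) [[0.535  0.1248 0.0329]]
(314, 198) [[0.587  0.0421 0.0486]]
(307, 225) [[0.5289 0.057  0.0773]]
(307, 230) [[0.5184 0.0569 0.075 ]]
(307, 235) [[0.5081 0.0569 0.0768]]
(320, 168) [[0.6542 0.0288 0.0362]]
(206, 165) [[0.662  0.2841 0.0201]]
(427, 214) [[ 0.5533 -0.2086  0.0367]]
(455, 250) [[ 0.4857 -0.203   0.2158]]
(458, 212) [[ 0.5526 -0.2114  0.2112]]
```

View pics/zoom0.png

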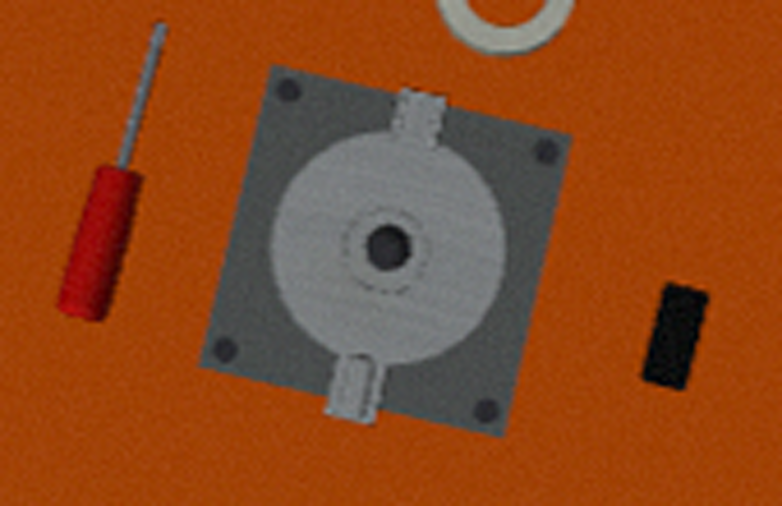

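```bash
python3 - <<'E'
from h import *
from scipy.spatial.transform import Rotation as R
z=np.load('side.npz');d=z['d'];im=z['im']
vv,uu=np.mgrid[185:250,260:360];uv=np.c_[uu.ravel(),vv.ravel()]
P,dd=world('side',d,uv)
s=(dd>0)&(P[:,2]>.045)&(P[:,0]<.56)
print(s.sum(),P[s].mean(0),P[s].min(0),P[s].max(0),cv2.minAreaRect(P[s][:,:2].astype(np.float32)*1000))
t=s&(P[:,2]>.070);print(t.sum(),P[t].mean(0) if t.any() else '',cv2.minAreaRect(P[t][:,:2].astype(np.float32)*1000))
s=(dd>0)&(P[:,2]>.024)&(P[:,2]<.045);print(cv2.minAreaRect(P[s][:,:2].astype(np.float32)*1000))
print(bot.camera_params('side')['T'].round(3))
o=bot.get_obs();r=R.from_quat(o['tool_rot']);print(r.as_matrix().round(4))
E
```

```text
161 [0.518652   0.06256036 0.06233328] [0.50550206 0.05311882 0.04516595] [0.53713731 0.06814469 0.07620623] ((521.2664184570312, 59.88871383666992), (13.941510200500488, 31.906835556030273), 82.16578674316406)
50 [0.51961387 0.06095681 0.07368859] ((520.3849487304688, 59.329315185546875), (12.597923278808594, 29.48330307006836), 81.15681457519531)
((592.1719970703125, 77.87519073486328), (221.8905487060547, 163.40182495117188), 75.81257629394531)
[[-0.851  0.281 -0.445  0.157]
 [-0.525 -0.425  0.737  0.707]
 [ 0.018  0.86   0.509  0.539]
 [ 0.     0.     0.     1.   ]]
[[-8.000e-04  9.168e-01  3.994e-01]
 [ 1.700e-03  3.994e-01 -9.168e-01]
 [-1.000e+00 -0.000e+00 -1.900e-03]]
```

```bash
cat >> h.py <<'E'
import json,os
# commanded pose: x,y,z,a  (tool x straight down, tool z at angle a)
def load(): return np.array(json.load(open('c.json'))) if os.path.exists('c.json') else np.array([.2,-.458,.231,-1.16])
def ax(a): return np.array([[0,0,-1],[-np.sin(a),np.cos(a),0],[np.cos(a),np.sin(a),0]])
def goto(c,t):   # units from c to t
    t=np.array(t,float);s=ax(c[3])@(t[:3]-c[:3])/.25;return np.r_[s,-(t[3]-c[3])/.5]
def sent(c,u):   # tx,ty,tz,wx sent -> new commanded
    u=np.array(u,float);return np.r_[c[:3]+ax(c[3]).T@(u[:3]*.25),c[3]-u[3]*.5]
def save(u): 
    c=sent(load(),u);json.dump(list(c),open('c.json','w'));return c
E
python3 -c "
from h import *
print(goto(load(),[.30,-.25,.26,-1.16]).round(2))"
```

```text
[-0.12  0.7  -0.6  -0.  ]
```

Emit:
apply_moves(
  targets=[-0.02,0.1,-0.08,0,0,0,0.6,-0.04,0.2,-0.17,0,0,0,0.6,-0.06,0.3,-0.26,0,0,0,0.6,-0.08,0.4,-0.34,0,0,0,0.6,-0.1,0.5,-0.43,0,0,0,0.6,-0.11,0.6,-0.52,0,0,0,0.6,-0.12,0.7,-0.6,0,0,0,0.6,-0.12,0.7,-0.6,0,0,0,0.6],
)

```text
clock: 0.77
eef_pos: [0.3017, -0.247, 0.2616]
tool_rot: [0.386, 0.593, -0.385, 0.593]
ft_force: [-0.6, -0.8, -1.4]
grip_width: 0.0513
```

```bash
python3 -c "
from h import *
c=save([-.12,.7,-.6,0]);print(c,bot.get_obs()['joint_pos'].round(3))
for a in(-103,77):print(goto(c,[.36,-.08,.24,np.deg2rad(a)]).round(2))"
```

```text
[ 0.30053961 -0.25059512  0.261      -1.16      ] [-6.880e-01  9.000e-03 -1.850e-01  1.378e+00  2.000e-03  2.037e+00]
[ 0.08  0.49 -0.53  1.28]
[ 0.08  0.49 -0.53 -5.01]
```

Emit:
apply_moves(
  targets=[0.02,0.1,-0.1,-0.2,0,0,0.6,0.03,0.2,-0.2,-0.4,0,0,0.6,0.04,0.3,-0.3,-0.6,0,0,0.6,0.06,0.4,-0.4,-0.8,0,0,0.6,0.08,0.5,-0.5,-1,0,0,0.6],
)

```text
clock: 1.18
eef_pos: [0.365, -0.0854, 0.241]
tool_rot: [0.228, 0.669, -0.228, 0.669]
ft_force: [0.7, 0.1, 0.9]
grip_width: 0.0511
```

```bash
python3 -c "
from h import *
c=save([.08,.5,-.5,-1]);print(c,bot.get_obs()['joint_pos'].round(3))
print(goto(c,[.45,.02,.2,c[3]+.5]).round(2))"
```

```text
[ 0.36522256 -0.08607729  0.241      -0.66      ] [-0.23  -0.013 -0.261  1.323 -0.     1.997]
[ 0.16  0.54  0.01 -1.  ]
```

Emit:
apply_moves(
  targets=[0.04,0.1,0,-0.2,0,0,0.6,0.08,0.2,0,-0.4,0,0,0.6,0.1,0.3,0,-0.6,0,0,0.6,0.14,0.4,0,-0.8,0,0,0.6,0.16,0.5,0,-1,0,0,0.6],
)

```text
clock: 1.6
eef_pos: [0.4415, 0.013, 0.1999]
tool_rot: [0.055, 0.706, -0.055, 0.704]
ft_force: [-1.0, -0.2, -0.9]
grip_width: 0.0512
```

```bash
python3 -c "
from h import *
c=save([.16,.5,0,-1]);print(c,bot.get_obs()['joint_pos'].round(3))
print(goto(c,[.5206,.0573,.16,c[3]+.5]).round(2))"
```

```text
[ 0.44186217  0.01267174  0.201      -0.16      ] [ 0.03   0.145 -0.198  1.23  -0.     1.755]
[ 0.16  0.23  0.28 -1.  ]
```

Emit:
apply_moves(
  targets=[0.04,0.06,0.07,-0.2,0,0,0.6,0.08,0.12,0.14,-0.4,0,0,0.6,0.1,0.16,0.2,-0.6,0,0,0.6,0.14,0.2,0.24,-0.8,0,0,0.6,0.16,0.23,0.28,-1,0,0,0.6],
)

```text
clock: 2.02
eef_pos: [0.5201, 0.0581, 0.1594]
tool_rot: [-0.121, 0.697, 0.122, 0.696]
ft_force: [-0.0, 0.4, -1.5]
grip_width: 0.051
```

Emit:
apply_moves(
  targets=[0,0,0,-0.2,0,0,0.6,0,0,0,-0.4,0,0,0.6,0,0,0,-0.6,0,0,0.6,0,0,0,-0.8,0,0,0.6,0,0,0,-1,0,0,0.6],
)

```text
clock: 2.43
eef_pos: [0.5196, 0.0573, 0.1605]
tool_rot: [-0.29, 0.645, 0.29, 0.644]
ft_force: [-0.5, -0.2, -0.0]
grip_width: 0.0511
```

```bash
python3 -c "
from h import *
c=save([.16,.23,.28,-1]);c=save([0,0,0,-1]);print(c,bot.get_obs()['joint_pos'].round(3))
print(goto(c,[.5206,.0573,.12,np.deg2rad(77)]).round(3))"
```

```text
[0.52012888 0.05828504 0.161      0.84      ] [ 0.11   0.327 -0.065  1.18  -0.     0.836]
[ 0.164 -0.004 -0.002 -1.008]
```

Emit:
apply_moves(
  targets=[0.03,0,0,-0.2,0,0,0.6,0.06,0,0,-0.4,0,0,0.6,0.1,0,0,-0.6,0,0,0.6,0.13,0,0,-0.8,0,0,0.6,0.164,-0.004,-0.002,-1,0,0,0.6,0.164,-0.004,-0.002,-1,0,0,0.6,0.164,-0.004,-0.002,-1,0,0,0.6],
)

```text
clock: 3.02
eef_pos: [0.5196, 0.0563, 0.1195]
tool_rot: [-0.438, 0.556, 0.439, 0.554]
ft_force: [-0.1, -0.1, -0.0]
grip_width: 0.0515
```

```bash
python3 - <<'E'
from h import *
c=save([.164,-.004,-.002,-1]);o=bot.get_obs();print(c,o['joint_pos'].round(3),o['eef_pos'],o['ft_force'],o['ft_torque'])
print(goto(c,[.5206,.0573,.042,np.deg2rad(77)]).round(3))
for n in('top','side'):
    im,d=bot.camera(n);np.savez(f'{n}1.npz',im=im,d=d)
    x,y,w,h=(230,130,170,120) if n=='top' else (230,130,170,120)
    cv2.imwrite(f'pics/{n}1.png',cv2.resize(im[y:y+h,x:x+w],None,fx=4.6,fy=4.6,interpolation=cv2.INTER_CUBIC)[:,:,::-1])
E
```

```text
[0.52053979 0.05724525 0.12       1.34      ] [ 0.108  0.362 -0.129  1.082 -0.     0.342] [0.51961608 0.05631827 0.11950061] [-0.05124423 -0.10868672 -0.03332071] [-0.01680739  0.00913158  0.05253443]
[ 0.312 -0.     0.    -0.008]
```

View pics/side1.png

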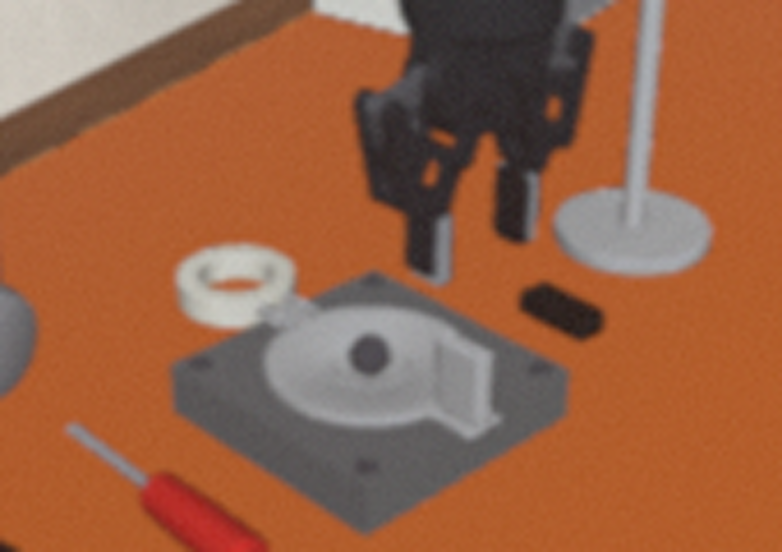

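View pics/top1.png

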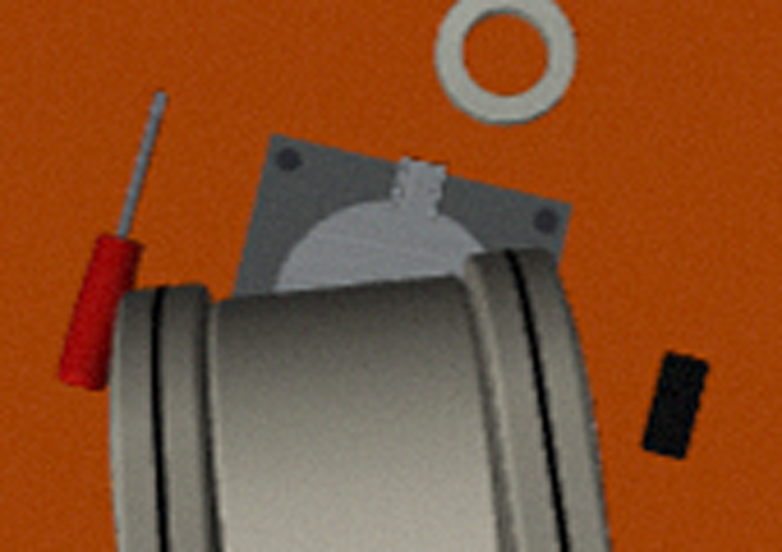

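The side view shows the open fingers above the fin, with tips near zoom (428,275) and (515,235) and the fin at (465,385). In the top view the arm hides the handle. I'll compare the fingertips against the fin in the same side camera.

```bash
python3 - <<'E'
from h import *
z=np.load('side1.npz');d=z['d']
vv,uu=np.mgrid[135:250,260:370];uv=np.c_[uu.ravel(),vv.ravel()]
P,dd=world('side',d,uv)
s=(dd>0)&(P[:,2]>.112)&(P[:,2]<.165)&(P[:,0]<.6)&(P[:,0]>.45)
Q=P[s];a=1.34;zd=np.array([np.cos(a),np.sin(a)]);yd=np.array([-np.sin(a),np.cos(a)])
rel=Q[:,:2]-np.array([.5196,.0563]);jz=rel@zd;jy=rel@yd
for m in(jz>0,jz<=0):
    print(m.sum(),Q[m][:,2].min(),'jaw',np.percentile(jz[m],[0,5,50,95,100]).round(4),'y',np.percentile(jy[m],[0,5,50,95,100]).round(4))
# fin in same frame
P2=P[(dd>0)&(P[:,2]>.045)&(P[:,2]<.085)&(P[:,0]<.56)&(P[:,0]>.49)];rel=P2[:,:2]-np.array([.5196,.0563])
print('fin',len(P2),np.percentile(rel@zd,[0,5,50,95,100]).round(4),np.percentile(rel@yd,[0,5,50,95,100]).round(4))
t=P2[:,2]>.072
print('fintop',t.sum(),np.percentile((rel@zd)[t],[0,5,50,95,100]).round(4),np.percentile((rel@yd)[t],[0,5,50,95,100]).round(4),P2[:,2].max())
E
```

```text
151 0.12399936352079843 jaw [0.0249 0.0276 0.0363 0.0411 0.0422] y [-0.0083 -0.0066  0.0067  0.0115  0.0125]
175 0.11352299364100488 jaw [-0.251  -0.2478 -0.0256 -0.0233 -0.0221] y [-0.1025 -0.098   0.0027  0.0117  0.0124]
fin 197 [-0.2524 -0.2493  0.0065  0.0094  0.0108] [-0.0991 -0.0962 -0.0003  0.0138  0.0157]
fintop 51 [-0.2524 -0.2497  0.0032  0.0084  0.0094] [-0.0971 -0.0962 -0.0024  0.0127  0.0138] 0.08403542077830611
```

```bash
python3 -c "
from h import *
print(goto(load(),[.5209,.0587,.0435,load()[3]]).round(3))"
```

```text
[ 0.306 -0.     0.006 -0.   ]
```

Emit:
apply_moves(
  targets=[0.02,0,0.006,0,0,0,0.6,0.05,0,0.006,0,0,0,0.6,0.09,0,0.006,0,0,0,0.6,0.13,0,0.006,0,0,0,0.6,0.17,0,0.006,0,0,0,0.6,0.21,0,0.006,0,0,0,0.6,0.25,0,0.006,0,0,0,0.6,0.28,0,0.006,0,0,0,0.6,0.3,0,0.006,0,0,0,0.6,0.306,0,0.006,0,0,0,0.6,0.306,0,0.006,0,0,0,0.6,0.306,0,0.006,0,0,0,0.6],
)

```text
clock: 4.12
eef_pos: [0.5209, 0.0583, 0.0441]
tool_rot: [-0.439, 0.554, 0.439, 0.554]
ft_force: [0.3, -0.2, -0.0]
grip_width: 0.0514
```

```bash
python3 - <<'E'
from h import *
c=save([.306,0,.006,0]);o=bot.get_obs();print(c,o['eef_pos'],o['ft_force'],o['ft_torque'])
n='side';im,d=bot.camera(n);np.savez(f'{n}2.npz',im=im,d=d)
x,y,w,h=(230,130,170,120)
cv2.imwrite(f'pics/{n}2.png',cv2.resize(im[y:y+h,x:x+w],None,fx=4.6,fy=4.6,interpolation=cv2.INTER_CUBIC)[:,:,::-1])
E
```

```text
[0.52088292 0.05870548 0.0435     1.34      ] [0.52090298 0.05833359 0.04406042] [ 0.31448938 -0.21267728 -0.03958713] [ 0.00577172  0.03696819 -0.02216091]
```

View pics/side2.png

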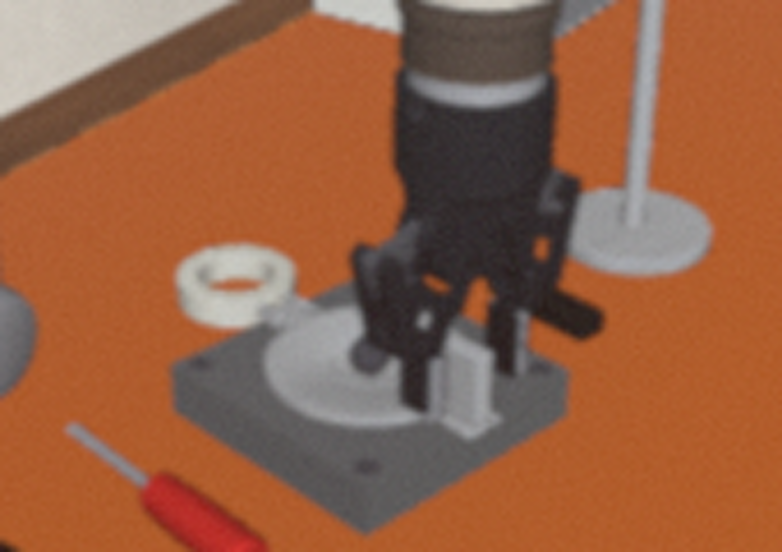

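Fingers straddle the fin: finger centres at about zoom x 423 and 511, fin centre at about 465. Next I close partway and check the side forces.

Emit:
apply_moves(
  targets=[0,0,0,0,0,0,0.4,0,0,0,0,0,0,0.3,0,0,0,0,0,0,0.22,0,0,0,0,0,0,0.2,0,0,0,0,0,0,0.2,0,0,0,0,0,0,0.2],
)

```text
clock: 4.67
eef_pos: [0.5206, 0.0583, 0.0439]
tool_rot: [-0.439, 0.554, 0.439, 0.554]
ft_force: [0.5, -0.4, -0.7]
grip_width: 0.0172
```

```bash
python3 - <<'E'
from h import *
o=bot.get_obs();print(o['eef_pos'],o['ft_force'],o['ft_torque'],o['grip_width'])
n='side';im,d=bot.camera(n);np.savez(f'{n}3.npz',im=im,d=d)
x,y,w,h=(290,165,70,65)
cv2.imwrite(f'pics/{n}3.png',cv2.resize(im[y:y+h,x:x+w],None,fx=9,fy=9,interpolation=cv2.INTER_CUBIC)[:,:,::-1])
E
```

```text
[0.52055967 0.05830173 0.04387825] [ 0.50627412 -0.4345403  -0.65744839] [ 0.05466318  0.0222902  -0.00602582] 0.01715997668989515
```

View pics/side3.png

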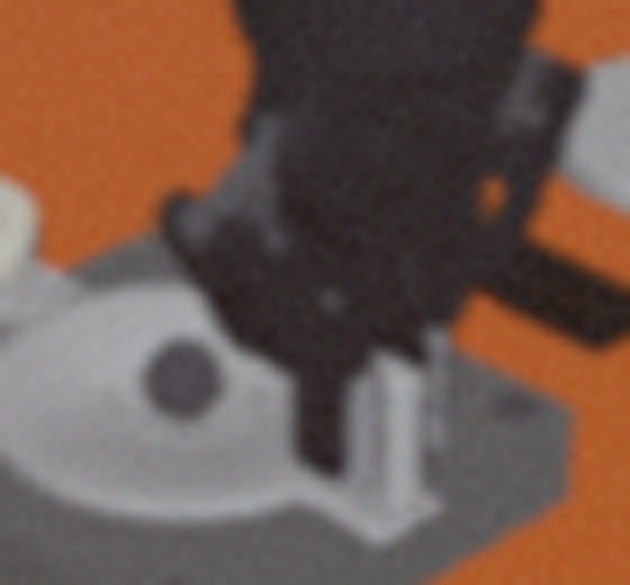

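Emit:
apply_moves(
  targets=[0,0,0,0,0,0,0.18,0,0,0,0,0,0,0.16,0,0,0,0,0,0,0.14,0,0,0,0,0,0,0.12,0,0,0,0,0,0,0,0,0,0,0,0,0,0,0,0,0,0,0,0,0],
)

```text
clock: 5.3
eef_pos: [0.5206, 0.0583, 0.044]
tool_rot: [-0.439, 0.554, 0.439, 0.554]
ft_force: [-0.3, -1.0, 1.6]
grip_width: 0.0111
```

```bash
python3 - <<'E'
from h import *
o=bot.get_obs();print(o['eef_pos'],o['ft_force'],o['ft_torque'],o['grip_width'])
E
```

```text
[0.52056892 0.05825649 0.04395164] [-0.25152199 -0.98619165  1.56252039] [-0.08034072  0.09089909 -0.00858677] 0.011053613193722328
```

Emit:
apply_moves(
  targets=[-0.002,0,0,0,0,0,0,-0.006,0,0,0,0,0,0,-0.013,0,0,0,0,0,0,-0.022,0,0,0,0,0,0,-0.032,0,0,0,0,0,0,-0.042,0,0,0,0,0,0,-0.052,0,0,0,0,0,0,-0.062,0,0,0,0,0,0,-0.07,0,0,0,0,0,0,-0.076,0,0,0,0,0,0,-0.079,0,0,0,0,0,0,-0.08,0,0,0,0,0,0],
)

```text
clock: 6.3
eef_pos: [0.5206, 0.0583, 0.064]
tool_rot: [-0.439, 0.554, 0.439, 0.554]
ft_force: [-0.2, -0.3, -1.9]
grip_width: 0.0111
```

```bash
python3 - <<'E'
from h import *
c=save([-.08,0,0,0]);o=bot.get_obs();print(c,o['eef_pos'],o['ft_force'],o['ft_torque'],o['grip_width'])
n='side';im,d=bot.camera(n);np.savez(f'{n}4.npz',im=im,d=d)
x,y,w,h=(250,150,120,100)
cv2.imwrite(f'pics/{n}4.png',cv2.resize(im[y:y+h,x:x+w],None,fx=6,fy=6,interpolation=cv2.INTER_CUBIC)[:,:,::-1])
E
```

```text
[0.52088292 0.05870548 0.0635     1.34      ] [0.52064647 0.05831013 0.06400053] [-0.19527708 -0.29290315 -1.93336268] [0.04126023 0.0724559  0.04102388] 0.011133345840920938
```

View pics/side4.png

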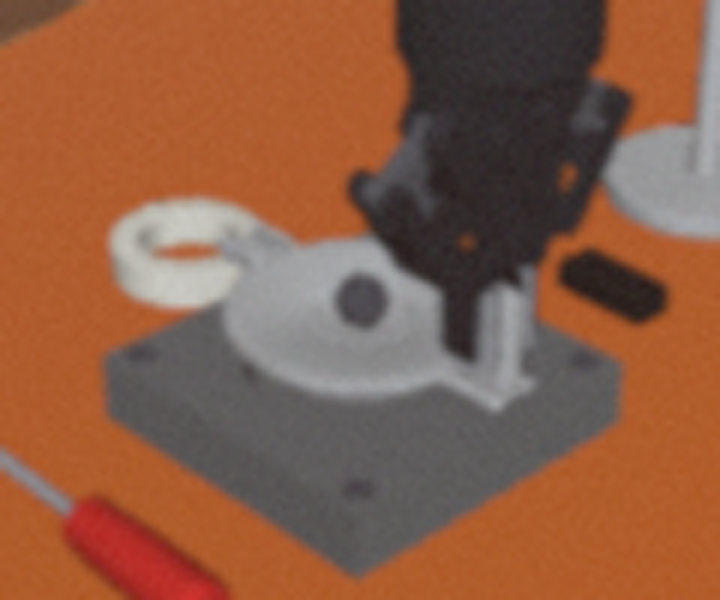

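The dish is up 20 mm and the wrist force matches its 1.9 N weight. The ball looks centred at zoom (361,300). I'll measure tilt from the depth image.

```bash
cat >> h.py <<'E'
def dishfit(n,f,hc,yaw,ztop):
    """robust plane of flange annulus; hc handle xy, yaw of dish x, ztop expected flange top z"""
    z=np.load(f);d=z['d'];im=z['im']
    vv,uu=np.mgrid[0:400,0:640];uv=np.c_[uu.ravel(),vv.ravel()];P,dd=world(n,d,uv)
    x=np.array([np.cos(yaw),np.sin(yaw)]);cen=np.array(hc)+.068*x
    rel=P[:,:2]-cen;r=np.hypot(*rel.T);lx=rel@x;ly=rel@np.array([-x[1],x[0]])
    s=(dd>0)&(r>.042)&(r<.062)&(lx>-.035)&(abs(P[:,2]-ztop)<.012)
    Q=np.c_[lx,ly,P[:,2]][s];A=np.c_[Q[:,:2],np.ones(len(Q))];w=np.ones(len(Q),bool)
    for _ in range(5):
        k=np.linalg.lstsq(A[w],Q[w,2],rcond=None)[0];e=Q[:,2]-A@k;w=abs(e)<2.5*max(e[w].std(),.0005)
    print(n,len(Q),w.sum(),'slope along x,y deg',np.rad2deg(k[:2]).round(2),'z',k[2].round(4),'res',e[w].std().round(4))
    g=im.astype(int).sum(2);b=(dd>0)&(r<.03)&(abs(P[:,2]-ztop)<.03)
    m=b&(g.ravel()<0.62*np.median(g.ravel()[b]))
    if m.any():print('ball px',uv[m].mean(0),m.sum(),'pos in dish x,y,z',np.r_[lx[m].mean(),ly[m].mean(),P[m,2].mean()].round(4))
E
python3 - <<'E'
from h import *
dishfit('side','side.npz',[.5206,.0583],np.deg2rad(-13.2),.034)
dishfit('side','side4.npz',[.5206,.0583],np.deg2rad(-13.2),.054)
dishfit('top','top.npz',[.5206,.0573],np.deg2rad(-13.2),.034)
E
```

```text
side 367 356 slope along x,y deg [ 0.61 -0.55] z 0.0333 res 0.0017
ball px [309.87179487 206.8974359 ] 39 pos in dish x,y,z [-0.0044  0.007   0.0414]
side 263 239 slope along x,y deg [0.11 0.16] z 0.0539 res 0.001
ball px [309.80952381 199.92857143] 42 pos in dish x,y,z [-0.0044  0.0073  0.0613]
top 970 954 slope along x,y deg [ 0.06 -0.35] z 0.0335 res 0.0024
ball px [313.98684211 198.42105263] 76 pos in dish x,y,z [-0.0005  0.0001  0.0446]
```

Emit:
apply_moves(
  targets=[-0.004,0,0,0,0,0,0,-0.014,0,0,0,0,0,0,-0.03,0,0,0,0,0,0,-0.05,0,0,0,0,0,0,-0.072,0,0,0,0,0,0,-0.095,0,0,0,0,0,0,-0.118,0,0,0,0,0,0,-0.14,0,0,0,0,0,0,-0.16,0,0,0,0,0,0,-0.176,0,0,0,0,0,0,-0.186,0,0,0,0,0,0,-0.19,0,0,0,0,0,0],
)

```text
clock: 7.35
eef_pos: [0.5208, 0.0583, 0.1119]
tool_rot: [-0.439, 0.554, 0.439, 0.554]
ft_force: [0.3, 0.6, -1.8]
grip_width: 0.0113
```

Emit:
apply_moves(
  targets=[-0.004,0,0,0,0,0,0,-0.014,0,0,0,0,0,0,-0.03,0,0,0,0,0,0,-0.05,0,0,0,0,0,0,-0.072,0,0,0,0,0,0,-0.095,0,0,0,0,0,0,-0.118,0,0,0,0,0,0,-0.14,0,0,0,0,0,0,-0.16,0,0,0,0,0,0,-0.176,0,0,0,0,0,0,-0.186,0,0,0,0,0,0,-0.19,0,0,0,0,0,0],
)

```text
clock: 8.35
eef_pos: [0.5208, 0.0583, 0.1594]
tool_rot: [-0.439, 0.554, 0.439, 0.554]
ft_force: [0.1, 0.6, -2.0]
grip_width: 0.0112
```

```bash
python3 - <<'E'
from h import *
c=save([-.19,0,0,0]);c=save([-.19,0,0,0]);o=bot.get_obs();print(c,o['eef_pos'],o['ft_force'],o['grip_width'],o['clock'],o['joint_pos'].round(3))
n='side';im,d=bot.camera(n);np.savez(f'{n}5.npz',im=im,d=d)
dishfit('side','side5.npz',[.5206,.0583],np.deg2rad(-13.2),.034+o['eef_pos'][2]-.044)
# turn plan: 4 steps of 0.39 rad about the dish centre
yaw0=np.deg2rad(-13.2);h0=c[:2];C=h0+.068*np.array([np.cos(yaw0),np.sin(yaw0)]);print('C',C)
F=lambda th:np.r_[C-.068*np.array([np.cos(yaw0+th),np.sin(yaw0+th)]),c[2],c[3]+th]
for k in range(4):
    c0=F(k*.39) 
    for j in(.25,.5,.75,1):print(k,j,goto(c0,F((k+j)*.39)).round(4))
E
```

```text
[0.52088292 0.05870548 0.1585     1.34      ] [0.52081374 0.05833904 0.15939299] [ 0.11566894  0.61653625 -2.03749549] 0.011208040254024188 8.35 [ 0.112  0.329 -0.066  1.175 -0.     0.342]
side 287 258 slope along x,y deg [0.45 0.03] z 0.1492 res 0.0008
ball px [310.         164.39130435] 46 pos in dish x,y,z [-0.0045  0.0071  0.1553]
C [0.58708628 0.04317762]
0 0.25 [ 0.     -0.0013 -0.0265 -0.195 ]
0 0.5 [ 0.     -0.0052 -0.0527 -0.39  ]
0 0.75 [ 0.     -0.0116 -0.0784 -0.585 ]
0 1 [ 0.     -0.0205 -0.1034 -0.78  ]
1 0.25 [ 0.     -0.0013 -0.0265 -0.195 ]
1 0.5 [ 0.     -0.0052 -0.0527 -0.39  ]
1 0.75 [ 0.     -0.0116 -0.0784 -0.585 ]
1 1 [ 0.     -0.0205 -0.1034 -0.78  ]
2 0.25 [ 0.     -0.0013 -0.0265 -0.195 ]
2 0.5 [ 0.     -0.0052 -0.0527 -0.39  ]
2 0.75 [ 0.     -0.0116 -0.0784 -0.585 ]
2 1 [ 0.     -0.0205 -0.1034 -0.78  ]
3 0.25 [ 0.     -0.0013 -0.0265 -0.195 ]
3 0.5 [ 0.     -0.0052 -0.0527 -0.39  ]
3 0.75 [ 0.     -0.0116 -0.0784 -0.585 ]
3 1 [ 0.     -0.0205 -0.1034 -0.78  ]
```

Emit:
apply_moves(
  targets=[0,0,-0.0022,-0.016,0,0,0,0,-0.0001,-0.0079,-0.058,0,0,0,0,-0.0005,-0.0163,-0.12,0,0,0,0,-0.0014,-0.0272,-0.2,0,0,0,0,-0.0029,-0.0393,-0.29,0,0,0,0,-0.0052,-0.0527,-0.39,0,0,0,0,-0.0081,-0.066,-0.49,0,0,0,0,-0.0114,-0.0778,-0.58,0,0,0,0,-0.0147,-0.0881,-0.66,0,0,0,0,-0.0174,-0.0958,-0.72,0,0,0,0,-0.0196,-0.1014,-0.764,0,0,0,0,-0.0205,-0.1034,-0.78,0,0,0],
)

```text
clock: 9.4
eef_pos: [0.5194, 0.0317, 0.1585]
tool_rot: [-0.538, 0.459, 0.539, 0.458]
ft_force: [-0.1, 0.2, -1.7]
grip_width: 0.0113
```

```bash
python3 - <<'E'
from h import *
c=save([0,-.0205,-.1034,-.78]);o=bot.get_obs();print(c,o['eef_pos'],o['ft_force'],o['grip_width'],o['clock'],o['joint_pos'].round(3))
n='side';im,d=bot.camera(n);np.savez(f'{n}6.npz',im=im,d=d)
dishfit('side','side6.npz',o['eef_pos'][:2],np.deg2rad(-13.2)+.39,.034+o['eef_pos'][2]-.044)
x,y,w,h=(230,110,150,120)
cv2.imwrite(f'pics/{n}6.png',cv2.resize(im[y:y+h,x:x+w],None,fx=5,fy=5,interpolation=cv2.INTER_CUBIC)[:,:,::-1])
E
```

```text
[0.51995876 0.03236855 0.1585     1.73      ] [0.51943723 0.03166418 0.15848221] [-0.14441087  0.24269583 -1.660974  ] 0.011266493856705518 9.4 [ 0.061  0.324 -0.076  1.172 -0.    -0.099]
side 346 304 slope along x,y deg [-0.07  0.05] z 0.1484 res 0.0007
ball px [310.   164.75] 48 pos in dish x,y,z [-0.0013  0.0089  0.1546]
```

View pics/side6.png

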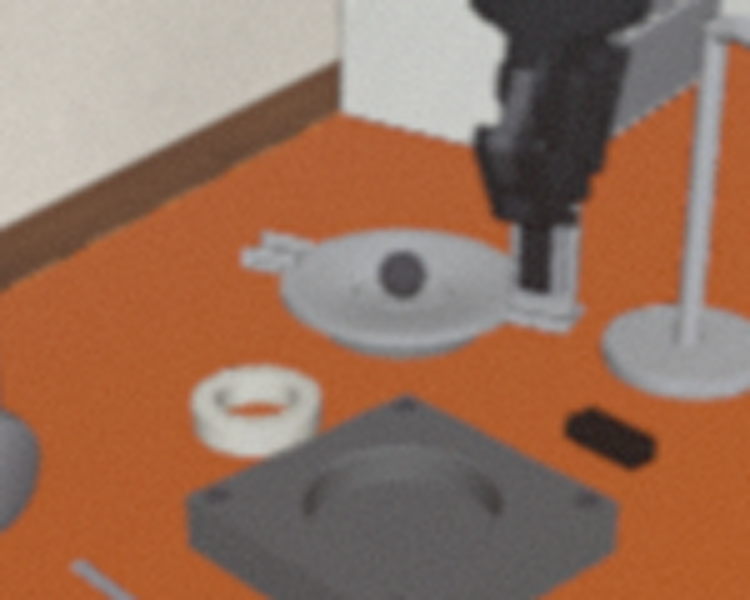

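The dish is level at about 0.1° and clear of the mould, with the ball at zoom (402,275), still in the middle. I'll repeat the same arc.

Emit:
apply_moves(
  targets=[0,0,-0.0022,-0.016,0,0,0,0,-0.0001,-0.0079,-0.058,0,0,0,0,-0.0005,-0.0163,-0.12,0,0,0,0,-0.0014,-0.0272,-0.2,0,0,0,0,-0.0029,-0.0393,-0.29,0,0,0,0,-0.0052,-0.0527,-0.39,0,0,0,0,-0.0081,-0.066,-0.49,0,0,0,0,-0.0114,-0.0778,-0.58,0,0,0,0,-0.0147,-0.0881,-0.66,0,0,0,0,-0.0174,-0.0958,-0.72,0,0,0,0,-0.0196,-0.1014,-0.764,0,0,0,0,-0.0205,-0.1034,-0.78,0,0,0],
)

```text
clock: 10.45
eef_pos: [0.5289, 0.0071, 0.1588]
tool_rot: [0.617, -0.345, -0.617, -0.345]
ft_force: [0.0, -0.3, -1.8]
grip_width: 0.0109
```

Emit:
apply_moves(
  targets=[0,0,-0.0022,-0.016,0,0,0,0,-0.0001,-0.0079,-0.058,0,0,0,0,-0.0005,-0.0163,-0.12,0,0,0,0,-0.0014,-0.0272,-0.2,0,0,0,0,-0.0029,-0.0393,-0.29,0,0,0,0,-0.0052,-0.0527,-0.39,0,0,0,0,-0.0081,-0.066,-0.49,0,0,0,0,-0.0114,-0.0778,-0.58,0,0,0,0,-0.0147,-0.0881,-0.66,0,0,0,0,-0.0174,-0.0958,-0.72,0,0,0,0,-0.0196,-0.1014,-0.764,0,0,0,0,-0.0205,-0.1034,-0.78,0,0,0],
)

```text
clock: 11.45
eef_pos: [0.5468, -0.0122, 0.1588]
tool_rot: [0.672, -0.219, -0.672, -0.219]
ft_force: [0.3, 0.3, -1.6]
grip_width: 0.011
```

```bash
python3 - <<'E'
from h import *
c=save([0,-.0205,-.1034,-.78]);c=save([0,-.0205,-.1034,-.78]);o=bot.get_obs();print(c,o['eef_pos'],o['ft_force'],o['grip_width'],o['clock'],o['joint_pos'].round(3))
n='side';im,d=bot.camera(n);np.savez(f'{n}7.npz',im=im,d=d)
dishfit('side','side7.npz',o['eef_pos'][:2],np.deg2rad(-13.2)+.39*3,.034+o['eef_pos'][2]-.044)
E
```

```text
[ 0.54698224 -0.01171529  0.1585      2.51      ] [ 0.5468414  -0.01223513  0.15879374] [ 0.28863043  0.30239579 -1.64250819] 0.010996769989442422 11.45 [-0.022  0.373 -0.003  1.195 -0.    -0.963]
side 374 337 slope along x,y deg [ 0.13 -0.37] z 0.1486 res 0.0009
ball px [309.93617021 164.70212766] 47 pos in dish x,y,z [0.0054 0.0084 0.1552]
```

Emit:
apply_moves(
  targets=[0,0,-0.0022,-0.016,0,0,0,0,-0.0001,-0.0079,-0.058,0,0,0,0,-0.0005,-0.0163,-0.12,0,0,0,0,-0.0014,-0.0272,-0.2,0,0,0,0,-0.0029,-0.0393,-0.29,0,0,0,0,-0.0052,-0.0527,-0.39,0,0,0,0,-0.0081,-0.066,-0.49,0,0,0,0,-0.0114,-0.0778,-0.58,0,0,0,0,-0.0147,-0.0881,-0.66,0,0,0,0,-0.0174,-0.0958,-0.72,0,0,0,0,-0.0196,-0.1014,-0.764,0,0,0,0,-0.0205,-0.1034,-0.78,0,0,0],
)

```text
clock: 12.5
eef_pos: [0.5708, -0.0233, 0.1588]
tool_rot: [0.702, -0.085, -0.702, -0.085]
ft_force: [0.4, -0.4, -1.4]
grip_width: 0.0112
```

Emit:
apply_moves(
  targets=[0,0,0,0,0,0,0,0,0,0,0,0,0,0,0,0,0,0,0,0,0,0,0,0,0,0,0,0,0,0,0,0,0,0,0,0,0,0,0,0,0,0,0,0,0,0,0,0,0,0,0,0,0,0,0,0],
)

```text
clock: 13.17
eef_pos: [0.5705, -0.0232, 0.1588]
tool_rot: [0.702, -0.085, -0.702, -0.085]
ft_force: [0.4, 0.5, -1.8]
grip_width: 0.0109
```

```bash
python3 - <<'E'
from h import *
c=save([0,-.0205,-.1034,-.78]);o=bot.get_obs();print(c,o['eef_pos'],o['ft_force'],o['grip_width'],o['clock'],o['joint_vel'].round(3))
for n in('side','top'):
    im,d=bot.camera(n);np.savez(f'{n}8.npz',im=im,d=d)
    dishfit(n,f'{n}8.npz',o['eef_pos'][:2],np.deg2rad(-13.2)+.39*4,.034+o['eef_pos'][2]-.044)
    x,y,w,h=(210,110,160,120) if n=='side' else (230,130,170,120)
    cv2.imwrite(f'pics/{n}8.png',cv2.resize(im[y:y+h,x:x+w],None,fx=4.6,fy=4.6,interpolation=cv2.INTER_CUBIC)[:,:,::-1])
C=o['eef_pos'][:2]+.068*np.array([np.cos(-.2304+1.56),np.sin(-.2304+1.56)]);print(C,'mould .586 .041')
E
```

```text
[ 0.57087142 -0.02284161  0.1585      2.9       ] [ 0.57051179 -0.02323263  0.15883619] [ 0.40214798  0.49869981 -1.82260901] 0.010896942478201846 13.1667 [-0.001  0.002 -0.    -0.001 -0.001 -0.003]
side 361 322 slope along x,y deg [-0.21 -0.25] z 0.1487 res 0.0008
ball px [310.0212766  164.82978723] 47 pos in dish x,y,z [0.0084 0.0061 0.1552]
top 913 883 slope along x,y deg [-0.1   0.08] z 0.1494 res 0.0013
ball px [313.91262136 194.69902913] 103 pos in dish x,y,z [0.0012 0.0009 0.1589]
[0.58675457 0.04279896] mould .586 .041
```

View pics/side8.png

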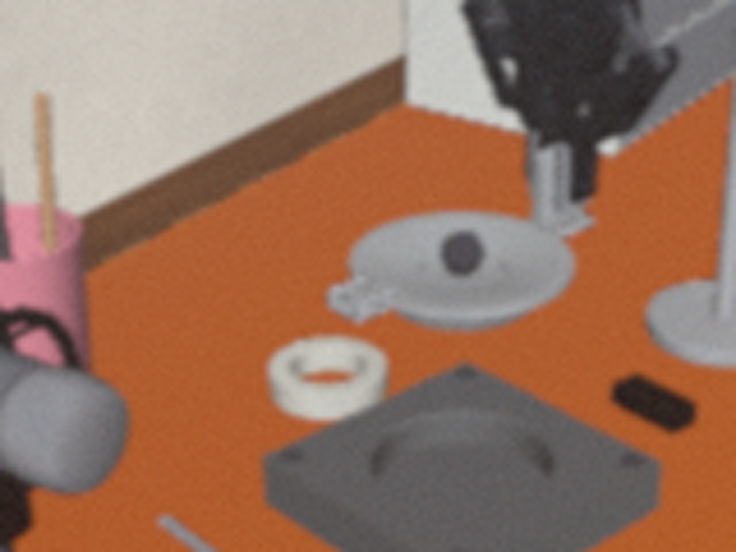

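View pics/top8.png

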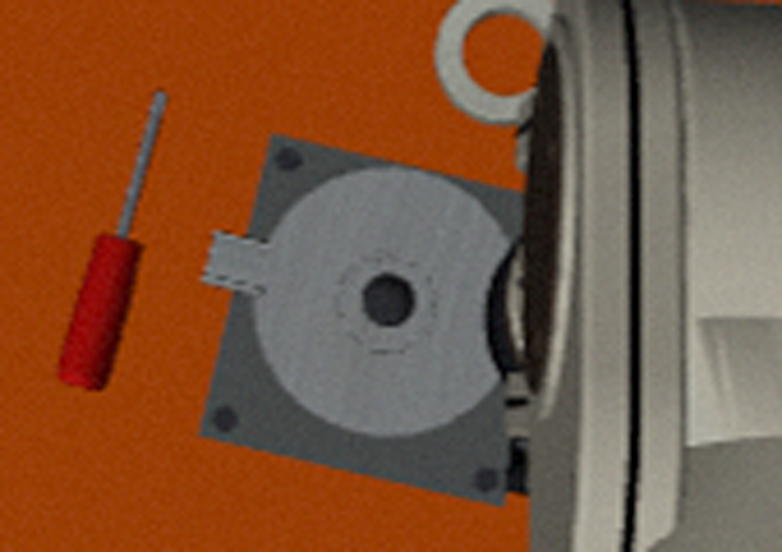

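The top view shows the lip at zoom (235,262), pointing to the mic side and square to the mould. The ball sits in the middle of the ring at (388,299), and the dish is level and still. I'm handing in.

```bash
python3 -c "
from h import *
print(bot.job_done())"
```

```text
the job is handed in; nothing more can be done
None
```

I gripped the dish by its handle and lifted it straight up. I then turned it about its own centre in four smooth steps, 89.4° in all, so the lip faces the microphone's side. I handed in at about 13.3 s with the arm still holding it.

The last checks, made just before handing in, agreed with each other; the hand-in gave no verdict:
- **Level:** tilt is about 0.3° or less in both cameras.
- **Position:** the dish is about 2 mm off the mould's centre, with its underside about 99 mm above the mould's top.
- **Ball:** about 1–2 mm from the dish's centre in the top view. The side view put it about 10 mm off, but always towards that camera, because it sees only the ball's near face. I relied on the top view.
- **Grip:** the wrist carries about 1.8 N, roughly the weight of the dish and ball. The finger opening is a steady 11 mm and the joints are still.
- **Surroundings:** the tape, screwdriver and eraser look unmoved by eye in the pictures. I did not measure them again.

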